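# Pump up the filter canister

### The arm

A 6-joint arm with a two-finger parallel gripper is mounted at the origin on the work surface. World frame = base frame: x ahead of the robot, y to its left, z up, the work surface at z = 0. Lengths are in mm, angles in rad, forces in N, time in s.
With the tool pointing down it reaches from about 300 to 1000 mm from the base axis. Payload 5.1 kg.
Tool frame: the origin (TCP) lies on the centre line of the jaws, within the pads' length; the fingertips stand 14 mm ahead of it and the grasp point (between the pads) lies 5 mm behind it (arm.nose_length is the distance from the TCP to the fingertips, in mm); z points along the fingers, y is the direction in which the jaws open and shut (so a half turn about z gives the same grasp; the last joint's range is limited). The gripper opens to 95 mm and grips with 3 to 60 N. Pads are 20 mm wide; open, the fingers measure 119 mm over their backs; the gripper's body (75 mm by 180 mm) begins 59 mm behind the grasp point.
Start: joints at [1.192, 0.124, 1.65, -0, 1.367, -0.083], TCP at [189.5, 621.751, 228.656] pointing down, gripper open.
Joint ranges: [-2.61, 2.61], [-1.02, 2.33], [0.03, 2.71], [-1.35, 4.49], [0.32, 2.68], [-2.91, 2.91]. Speed limits (rad/s): [2.57, 2.57, 3.14, 3.14, 3.14, 3.14].

### API

Orientations are given as a 3x3 rotation matrix whose columns are the frame's x, y, z axes.
In Python, from workcell import arm, viewer gives the robot as it stands.
- The arm moves only by the shell command python3 -m creep 'ROWS' [FORCE]. ROWS is JSON, a list of rows, each a list of 5 numbers: the finger opening in mm, from 0 to 95.1, then the shift along the tool's x, y, z in units of 30 mm (1.0 is 30 mm), then the turn about the tool's z in units of 8 degrees (1.0 is 8 degrees). In form: [[grip, x, y, z, twist], ...]. A call has 1 to 20 rows; each row is the pose to reach, as a shift and turn from the pose commanded when the call began, along the tool's axes at that moment; what a row does not reach only later rows make up. A row lasts 1/10 s, in which the tool goes at most 50 mm and 8.59 degrees, less where a joint would pass 70% of its speed; a pose out of reach is approached as far as the arm can. A call with a gripper value outside its range is refused whole. The fingers move at their own pace and stop on an object; FORCE is the grip in N (left out, the last holds). Time passes only in rows, so rows that repeat a pose let the fingers close. It gives the time, the measured TCP pose, the force and the opening at its end, in the units of the state.
- arm.get_state(): the state, without advancing time (a new reading comes with each control period).
- viewer.camera(name): name is "side" or "top" or "wrist"; returns the picture (420x560x3 uint8, red, green, blue); there is no depth.
- viewer.camera_params(name): a dict with "intrinsics" (3x3 intrinsics, pixels), "rvec" (rotation vector, rad) and "tvec" (3), from world to camera coordinates, as OpenCV has them. Camera axes: x right, y down, z forward; pixel columns grow to the right and rows downward; lengths in mm; the calibration is good to about 2 mm. A picture is of the moment at which its call begins: read the wrist's pose just before it. camera_params takes no time and is no camera call; for the wrist camera it gives the pose at the moment of the call.
- arm.sign_off(): hands the job in, once; it reports no verdict.
The state is a dict: "time": time; "q": joint angles; "joint_vel": joint speeds; "joint_torque": joint torques, N m; "ee_pos": TCP position; "eef_rot": TCP orientation; "ft_force": force on the tool from outside, world axes, zero at the start; "wrist_torque": the same for the moment, N m; "grip_width": finger opening in mm.
Only numpy, scipy, OpenCV 4.12 (cv2) and the standard library are available. Lean on these libraries where they do the work, as an engineer would, in place of code of your own. Each camera call takes 0.05 s, during which the arm holds its last target. There are 200 camera calls.

### The job

Build up pressure in the small filter canister with its hand pump: first push the vent lever round to its stop so that it stands square across the outlet (closed), then press the plunger down and let it spring back, again and again, until the indicator pin pops fully out. Only push with the fingertips: do not touch the pin, do not pull the plunger up, leave all the glassware, bottles and tools where they stand, and finish with the plunger sprung back up.

Things in the scene. Friction and masses are not known exactly. Their poses are not given: they have to be found in the camera images.
- pump: Hand-pump unit fixed to the bench: plate 170 x 380 x 12 mm, origin under its centre, x its short and y its long side. On it: grey barrel (72 mm across, 140 high) at y -60 mm; white square housing of the pin (50 x 50, 108 high) at y -135; steel canister (64 across, 84 high) at y 25; brass valve post (36 across, 78 high) at y 100, its outlet pipe running along +y to y 182, 45 mm high.
- plunger_top (a point): Top centre of the plunger's black mushroom head (54 mm across, 19 mm high) on a 16 mm steel rod above the barrel; 205 mm above the table at rest. It moves with the plunger, straight up and down.
- plunger (a joint): Plunger travel in m: 0 at rest (up), grows as it is pressed, 0.032 at the bottom stop. A spring of about 340 N/m lifts it back (about 12 to 16 N at the bottom). Negative values (down to -0.008) mean that it is being pulled up.
- pin_top (a point): Top of the round steel indicator pin, 12 mm across, that rises straight up out of the square housing; 112 mm above the table when fully in, 150 mm when fully out. It is driven only by pumping.
- pin (a joint): How far the pin is out, m: 0 in (it starts at 0.003 to 0.013), 0.038 fully out. A stroke ratchets it up 6 to 10 mm and it stays there; the plunger must go down 22 mm or more (nearly all 32 mm is best) and come right up again to count. At about 27 mm the pin pops by itself to 38 mm, after 3 to 5 full strokes, more of short ones (if rushed faster than about 0.2 m/s a stroke may slip); extra strokes do no harm.
- vent_pivot (a point): Point on the vent lever's vertical hinge axis, at the lever bar's mid height (89 mm above the table).
- vent_tip (a point): Free end of the vent lever, on its centre line at mid height. The lever is a level steel bar 12 mm wide, 14 mm high (from 82 to 96 mm above the table), 75 mm from pivot to tip.
- vent (a joint): Vent lever angle in rad: 0 = open, the bar in line with the outlet pipe (the unit's +y); it turns clockwise seen from above, to 1.571 = closed, against its stop, the bar square across (the unit's +x). Starts at 0 to 0.45; friction holds it where it is left (about 1 N at the tip).
- beaker_mid (a point): Bystander: glass beaker, 70 mm across, 90 mm high; point on its axis half-way up.
- flask_mid (a point): Bystander: conical glass flask, 80 mm across at the foot, 125 mm high; point half-way up.
- reagent_mid (a point): Bystander: labelled white bottle with red cap, 60 mm across, 140 mm high; point half-way up.
- wash_mid (a point): Bystander: plain white bottle with red cap, 64 mm across, 150 mm high; point half-way up.
- vial_mid (a point): Bystander: small amber vial, 25 mm across, 52 mm high, standing on the pump's base plate; point half-way up.
- wrench_grip (a point): Bystander: steel wrench, 150 mm long, lying flat; point in its handle.
- dish_center (a point): Bystander: flat glass dish, 90 mm across, 15 mm high; its centre.

How it is judged (in metres and radians):
On the way, in this order (a step that is already met when the one before it is completed fails the run):
1. the vent lever is pushed round to its stop while the pin is still in (value of joint vent above 1.43 rad and value of joint pin below 0.016 m), for 0.2 s.
2. the plunger is pumped until the pin has popped fully out (value of joint pin above 0.035 m), for 0.2 s.
At the end, for the whole second after the job is handed in: The vent lever stands within 0.14 rad of its closed stop, the pin is out by more than 35 mm (of 38), the plunger is back within 4 mm of its rest, and every bystander is within 20 mm of where it began (value of joint vent above 1.43 rad and value of joint pin above 0.035 m and value of joint plunger between -0.004 and 0.004 m and distance of each of beaker_mid, flask_mid, reagent_mid, wash_mid, vial_mid, wrench_grip, dish_center from where it was at the start of the episode below 0.02 m); the robot touches nothing.
It fails at once if the plunger is pumped (pressed more than 12 mm) while the vent is still open (value of joint plunger above 0.012 m and value of joint vent below 1.3 rad).
It fails at once if the plunger is pulled up by more than 5 mm (value of joint plunger below -0.005 m).
It fails at once if the robot touches the pin (contact force between any of the fingers, the arm and pin above 0.5 N).
It fails at once if a bystander is lifted, tipped or shoved by more than 20 mm (distance of any of beaker_mid, flask_mid, reagent_mid, wash_mid, vial_mid, wrench_grip, dish_center from where it was at the start of the episode above 0.02 m).
It also fails if it takes over 54 s, if anything falls off the work surface, if the arm or the gripper's body presses on something with over 40 N, if the wrist force passes 120 N, or if a joint passes its speed limit or range.

## Working session

There is one attempt and no reset: what is moved stays moved. The work goes in short steps, Python scripts to look and compute and a shell command to move; the robot and the scene stay as the last step left them, time stands still between calls to the robot, and variables do not carry over. Pictures are saved under pics/ and viewed, about 8 in all and at most 12, crops included, and the job is handed in when it is done.

```bash
mkdir -p pics; python3 - <<'E'
from workcell import arm, viewer
import cv2,numpy as np
for n in("top","side"):
    cv2.imwrite(f"pics/{n}0.png",cv2.resize(viewer.camera(n)[:,:,::-1],(800,600),interpolation=cv2.INTER_CUBIC))
    p=viewer.camera_params(n);print(n,np.round(p["intrinsics"],1).tolist(),p["rvec"],p["tvec"])
s=arm.get_state();print(s["time"],s["ee_pos"],np.round(s["eef_rot"],3).tolist(),s["grip_width"])
E
```

```text
top [[421.3, 0.0, 285.4], [0.0, 421.3, 206.6], [0.0, 0.0, 1.0]] [ 2.02496599 -2.20094038  0.22253882] [ 54.50529388 604.55162721 921.2874139 ]
side [[466.6, 0.0, 285.4], [0.0, 466.6, 213.7], [0.0, 0.0, 1.0]] [ 2.11969128 -0.54094814  0.28959354] [-494.46155198  285.71188329  738.46215994]
0.1 [189.30248625 621.25007678 227.52487918] [[-0.957, 0.292, -0.001], [0.292, 0.957, -0.002], [0.0, -0.002, -1.0]] 94.95960014359736
```

View pics/top0.png

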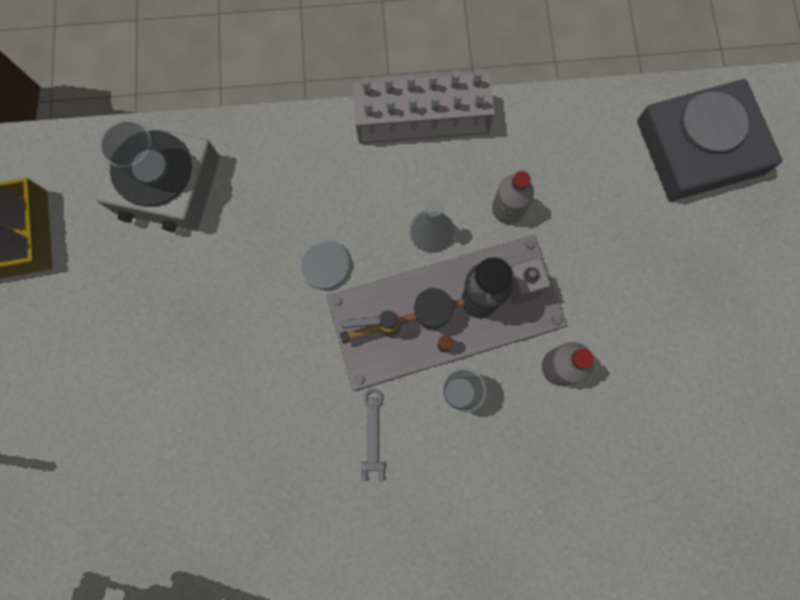

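View pics/side0.png

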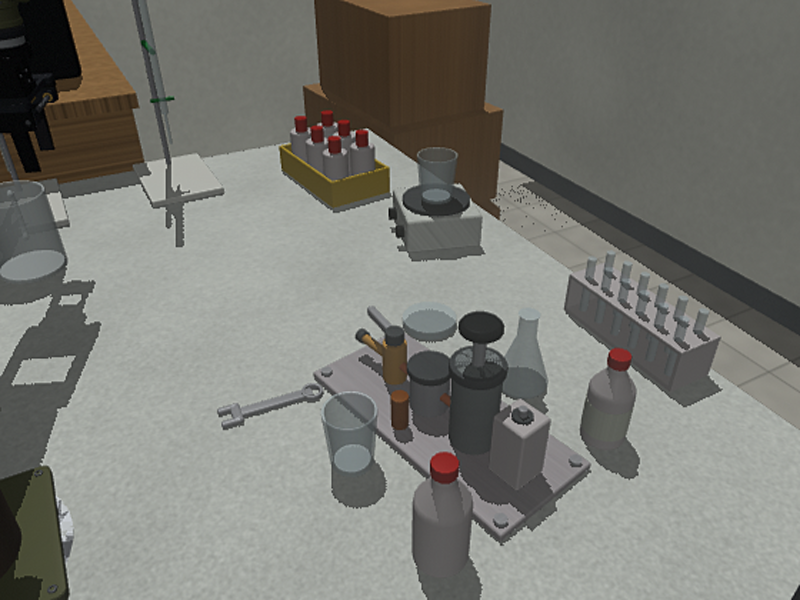

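Top view: the plate corners are at (328,295), (537,237), (566,325), (354,387). The plunger head is at (493,274), the valve post at (388,321) and the lever tip at about (345,323), slightly turned from the pipe. It has to swing toward the top of the image.

```bash
cat > h.py <<'E'
import numpy as np,cv2
from workcell import arm,viewer
def ray(n,u,v,z,s=800/560,p=None):
    p=p or viewer.camera_params(n);R=cv2.Rodrigues(np.array(p["rvec"],float))[0];t=np.array(p["tvec"],float).ravel()
    d=R.T@np.linalg.inv(p["intrinsics"])@np.array([u/s,v/s,1]);c=-R.T@t
    return c+d*(z-c[2])/d[2]
def proj(n,P,s=800/560,p=None):
    p=p or viewer.camera_params(n)
    return cv2.projectPoints(np.array(P,float).reshape(-1,3),np.array(p["rvec"],float),np.array(p["tvec"],float),np.array(p["intrinsics"]),None)[0].reshape(-1,2)*s
E
python3 - <<'E'
from h import *
c=[ray("top",u,v,12) for u,v in((328,295),(537,237),(566,325),(354,387))]
for x in c:print(x.round())
C=np.mean(c,0);ey=(c[0]+c[3]-c[1]-c[2]);ey[2]=0;ey/=np.linalg.norm(ey);ex=np.array([ey[1],-ey[0],0])
print("C",C,"ey",ey,"ex",ex)
U=lambda x,y,z:C*[1,1,0]+ex*x+ey*y+[0,0,z]
for n,u,v,z in(("plunger",493,274,205),("pin",532,274,118),("tip",345,323,89),("post",389,318,96),("dish",326,264,15),("flask",434,205,125),("reag",521,180,140),("wash",583,358,150),("beaker",465,390,45),("vial",446,343,52)):
    print(n,ray("top",u,v,z).round())
print("U plunger",U(0,-60,205),"pivot",U(0,100,89),"closed tip",U(75,100,89),"pin",U(0,-135,115))
P=[U(0,-60,205),U(0,100,96),U(0,-135,118)]
print(proj("top",P),proj("side",P))
E
```

```text
[629. 140.  12.]
[ 702. -231.   12.]
[ 543. -261.   12.]
[469. 106.  12.]
C [585.93547188 -61.55740813  12.        ] ey [-0.19600548  0.9806028   0.        ] ex [0.9806028  0.19600548 0.        ]
plunger [ 597. -116.  205.]
pin [ 613. -190.  118.]
tip [565. 106.  89.]
post [566.  37.  96.]
dish [684. 140.  15.]
flask [735. -49. 125.]
reag [ 759. -187.  140.]
wash [ 474. -241.  150.]
beaker [447. -75.  45.]
vial [525. -52.  52.]
U plunger [ 597.69580047 -120.39357619  205.        ] pivot [566.33492423  36.50287196  89.        ] closed tip [639.8801343  51.2032827  89.       ] pin [ 612.3962112  -193.93878626  115.        ]
[[496.19575654 273.55661592]
 [389.06241741 317.7722215 ]
 [534.49631008 273.94607567]] [[483.75990836 318.66664709]
 [396.94825775 330.68016225]
 [524.75859043 408.33701672]]
```

```bash
python3 - <<'E'
from h import *
for n,(x,y,w,h) in dict(top=(220,150,190,130),side=(220,190,200,190)).items():
    im=viewer.camera(n)[y:y+h,x:x+w,::-1]
    cv2.imwrite(f"pics/{n}c.png",cv2.resize(im,None,fx=4 if n=="top" else 3,fy=4 if n=="top" else 3,interpolation=cv2.INTER_CUBIC))
E
```

```text
(no output)
```

View pics/topc.png

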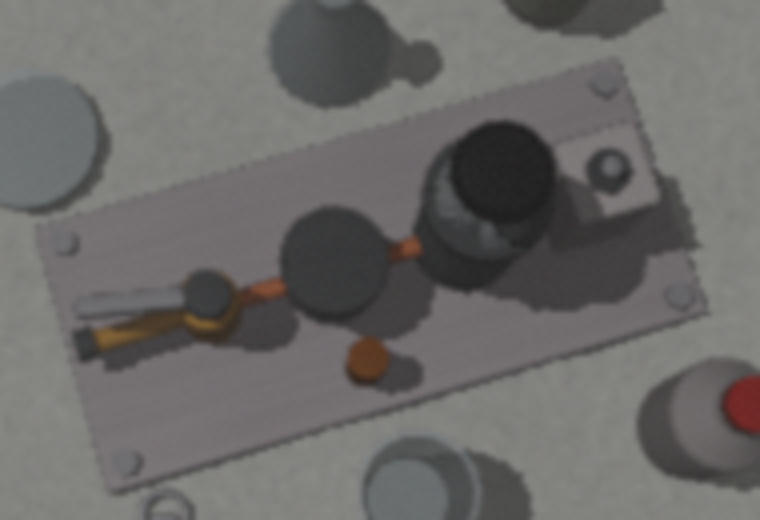

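The measurements agree: unit centre is about (586,-61), yaw 11.3°, and the lever is at about 0.18 rad. I'll close the fingers and align the tool so that tool x = −ex and tool y = ey.

```bash
python3 -m creep '[[0,0,0,0,-1],[0,0,0,0,-2],[0,0,0,0,-3],[0,0,0,0,-3.53],[0,0,0,0,-3.53],[0,0,0,0,-3.53]]' 20
cat >> h.py <<'E'
C=np.array([586,-61.5,0]);ey=np.array([-.196,.9806,0]);ex=np.array([.9806,.196,0])
def st():
    s=arm.get_state();d=np.array(s["ee_pos"])-C
    print("t",round(s["time"],2),"unit xyz",(d@ex).round(1),(d@ey).round(1),d[2].round(1),"F",np.round(s["ft_force"],1),"g",round(s["grip_width"],1));return s
def need(x,y,z):
    s=arm.get_state();R=np.array(s["eef_rot"]);print("rows to",(x,y,z),(R.T@(C+ex*x+ey*y+[0,0,z]-s["ee_pos"])/30).round(2))
E
python3 -c "
from h import *
s=st();print(np.round(s['eef_rot'],3));need(-27,160,180)"
```

```text
time: 0.8
ee_pos: [189.5, 621.6, 228.4]
eef_rot: [[-0.981, -0.194, -0.0], [-0.194, 0.981, -0.0], [0.0, -0.0, -1.0]]
ft_force: [0.5, -0.3, 0.5]
grip_width: 52.7
t 0.8 unit xyz -254.9 747.6 228.4 F [ 0.5 -0.3  0.5] g 52.7
[[-0.981 -0.194 -0.   ]
 [-0.194  0.981 -0.   ]
 [ 0.    -0.    -1.   ]]
rows to (-27, 160, 180) [ -7.63 -19.57   1.62]
```

```bash
python3 -m creep '[[0,-0.6,-1.5,0,0],[0,-1.2,-3,0,0],[0,-1.8,-4.5,0,0],[0,-2.4,-6,0.1,0],[0,-3,-7.5,0.3,0],[0,-3.5,-9,0.5,0],[0,-4.1,-10.5,0.7,0],[0,-4.7,-12,0.9,0],[0,-5.3,-13.5,1.1,0],[0,-5.9,-15,1.3,0],[0,-6.4,-16.5,1.5,0],[0,-7,-18,1.6,0],[0,-7.6,-19.5,1.6,0],[0,-7.6,-19.6,1.6,0],[0,-7.6,-19.6,1.6,0],[0,-7.6,-19.6,1.6,0]]'
python3 - <<'E'
from h import *
s=st();need(-27,160,93)
for n in("wrist","top"):
    p=viewer.camera_params(n);im=viewer.camera(n)[:,:,::-1]
    if n=="wrist": cv2.imwrite("pics/w1.png",im); print(proj(n,[C+ey*100+[0,0,89],C+ey*174+ex*13+[0,0,89],C-ey*60+[0,0,205]],1,p))
E
```

```text
time: 2.4
ee_pos: [527.7, 90.5, 180.5]
eef_rot: [[-0.981, -0.196, -0.001], [-0.196, 0.981, 0.0], [0.0, 0.001, -1.0]]
ft_force: [-1.3, -0.5, 0.1]
grip_width: 0.6
t 2.4 unit xyz -27.4 160.5 180.5 F [-1.3 -0.5  0.1] g 0.6
rows to (-27, 160, 93) [-0.01 -0.02  2.92]
[[ 209.38922529  240.86773225]
 [ 297.03110639  254.88719371]
 [-167.27593391  336.43172917]]
```

View pics/w1.png

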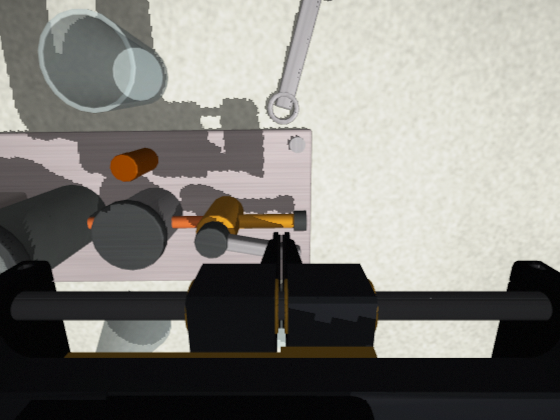

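The wrist view matches the prediction: pivot at (211,238), lever running right to behind the finger, and the fingertip clear on its low-x side. Next I descend and sweep the arc.

```bash
python3 -m creep '[[0,0,0,1,0],[0,0,0,2,0],[0,0,0,2.7,0],[0,0,0,2.9,0],[0,0,0,2.9,0],[0,-0.4,0.05,2.9,0],[0,-0.8,0.06,2.9,0],[0,-1.16,0.06,2.9,0],[0,-1.46,0,2.9,0],[0,-1.76,-0.1,2.9,0],[0,-2.02,-0.27,2.9,0],[0,-2.28,-0.44,2.9,0],[0,-2.48,-0.68,2.9,0],[0,-2.68,-0.92,2.9,0],[0,-2.8,-1.18,2.9,0],[0,-2.9,-1.43,2.9,0],[0,-2.94,-1.55,2.9,0],[0,-2.94,-1.55,2.9,0]]'
python3 - <<'E'
from h import *
s=st()
im=viewer.camera("top")[150:280,220:410,::-1];cv2.imwrite("pics/t2.png",cv2.resize(im,None,fx=4,fy=4,interpolation=cv2.INTER_CUBIC))
E
```

```text
time: 4.3
ee_pos: [622.2, 64.6, 93.5]
eef_rot: [[-0.981, -0.194, -0.005], [-0.194, 0.981, 0.008], [0.003, 0.009, -1.0]]
ft_force: [-7.5, 12.2, 3.3]
grip_width: 0.7
t 4.3 unit xyz 60.2 116.5 93.5 F [-7.5 12.2  3.3] g 0.7
```

View pics/t2.png

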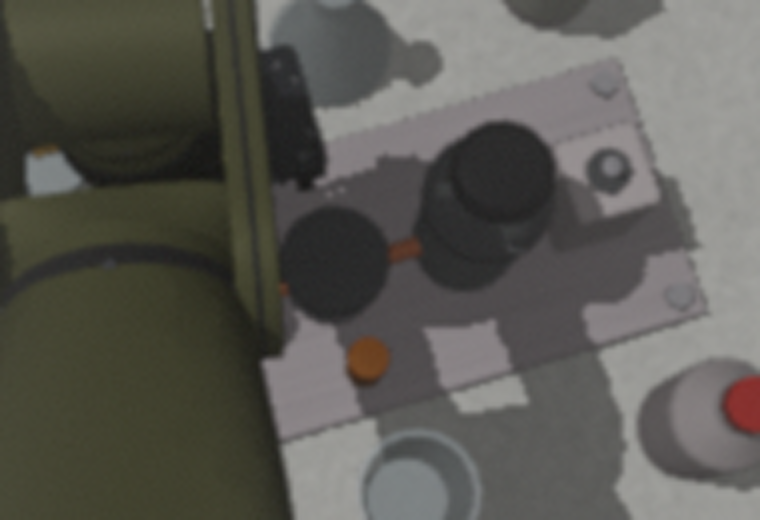

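The arm hides the lever, but 12 N of resistance at the expected stop position says it's closed. I'll back off, rise and check.

```bash
python3 -m creep '[[0,0,-0.1,0,0],[0,0,-0.1,0,0],[0,0,0.3,0,0],[0,0,0.9,0,0],[0,0,0.9,-1,0],[0,0,0.9,-2,0],[0,0,0.9,-3.5,0],[0,0,0.9,-4.5,0],[0,0,0.9,-4.8,0],[0,0,0.9,-4.8,0],[0,0,0.9,-4.8,0]]'
python3 - <<'E'
from h import *
s=st();need(0,-58,245)
p=viewer.camera_params("wrist");cv2.imwrite("pics/w3.png",viewer.camera("wrist")[:,:,::-1])
print(proj("wrist",[C+ey*100+[0,0,89],C+ey*100+ex*75+[0,0,89],C-ey*60+[0,0,205]],1,p))
E
```

```text
time: 5.45
ee_pos: [617.7, 87.9, 235.4]
eef_rot: [[-0.981, -0.196, -0.003], [-0.196, 0.981, -0.0], [0.003, 0.0, -1.0]]
ft_force: [-1.3, -0.8, -0.1]
grip_width: 0.3
t 5.45 unit xyz 60.4 140.2 235.4 F [-1.3 -0.8 -0.1] g 0.3
rows to (0, -58, 245) [ 2.01 -6.61 -0.31]
[[237.93433304 130.18482172]
 [240.84770116 207.10781308]
 [-64.3243904  143.7430293 ]]
```

View pics/w3.png

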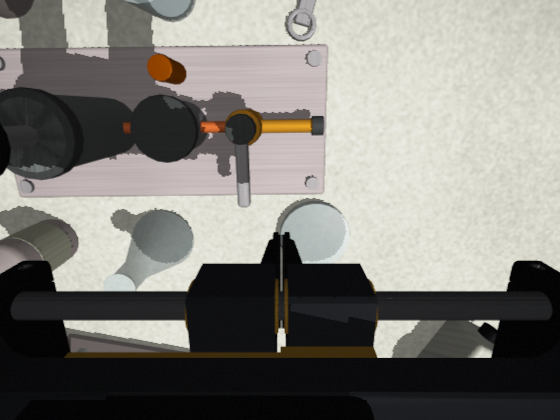

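The lever runs from (241,128) to (244,206), square to the pipe, so it's closed. Now I move over the plunger.

```bash
python3 -m creep '[[0,0,0,-0.8,0],[0,0.4,-1.2,-0.8,0],[0,0.8,-2.5,-0.8,0],[0,1.2,-4,-0.8,0],[0,1.7,-5.5,-0.8,0],[0,2,-6.6,-0.8,0],[0,2,-6.6,-0.8,0],[0,2,-6.6,-0.8,0],[0,2,-6.6,-0.3,0],[0,2,-6.6,-0.1,0],[0,2,-6.6,-0.1,0]]'
python3 - <<'E'
from h import *
s=st()
im=viewer.camera("side")[190:380,220:420,::-1];cv2.imwrite("pics/s4.png",cv2.resize(im,None,fx=3,fy=3,interpolation=cv2.INTER_CUBIC))
E
```

```text
time: 6.6
ee_pos: [597.4, -116.5, 237.8]
eef_rot: [[-0.98, -0.197, -0.004], [-0.197, 0.98, 0.001], [0.004, 0.002, -1.0]]
ft_force: [-0.2, 0.3, 0.6]
grip_width: 0.7
t 6.6 unit xyz 0.5 -56.1 237.8 F [-0.2  0.3  0.6] g 0.7
```

View pics/s4.png

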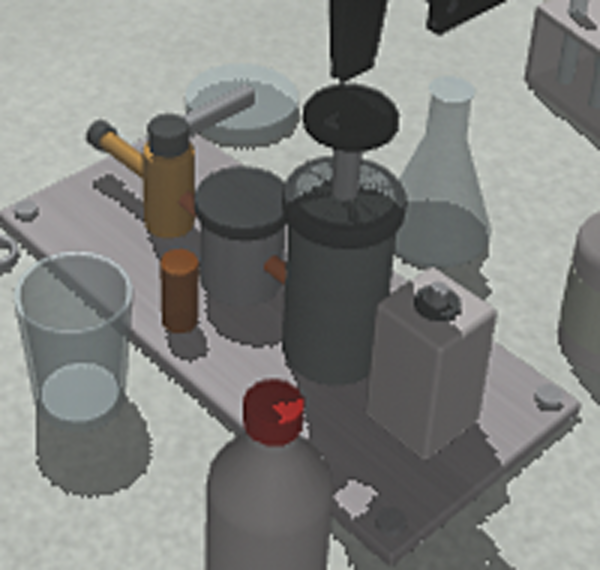

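The closed tip sits at (347,80), over the head centre at about (350,115). First stroke.

```bash
python3 -m creep '[[0,0,0,0.3,0],[0,0,0,0.6,0],[0,0,0,0.9,0],[0,0,0,1.2,0],[0,0,0,1.5,0],[0,0,0,1.7,0],[0,0,0,1.72,0],[0,0,0,1.72,0]]'; python3 -m creep '[[0,0,0,-0.3,0],[0,0,0,-0.6,0],[0,0,0,-0.9,0],[0,0,0,-1.2,0],[0,0,0,-1.4,0],[0,0,0,-1.4,0],[0,0,0,-1.4,0],[0,0,0,-1.4,0]]'
```

```text
time: 7.45
ee_pos: [598.7, -117.8, 191.1]
eef_rot: [[-0.981, -0.196, 0.001], [-0.196, 0.981, 0.0], [-0.001, 0.0, -1.0]]
ft_force: [-4.5, 2.4, 9.2]
grip_width: 0.6
time: 8.25
ee_pos: [598.1, -117.9, 230.3]
eef_rot: [[-0.981, -0.196, -0.001], [-0.196, 0.981, 0.0], [0.001, 0.0, -1.0]]
ft_force: [-0.4, 0.0, -0.5]
grip_width: 0.2
```

```bash
A='x'; python3 -m creep '[[0,0,0,0.4,0],[0,0,0,0.8,0],[0,0,0,1.2,0],[0,0,0,1.45,0],[0,0,0,1.5,0],[0,0,0,1.5,0],[0,0,0,1.1,0],[0,0,0,0.7,0],[0,0,0,0.3,0],[0,0,0,0,0],[0,0,0,0,0],[0,0,0,0.4,0],[0,0,0,0.8,0],[0,0,0,1.2,0],[0,0,0,1.45,0],[0,0,0,1.5,0],[0,0,0,1.5,0]]'; python3 -m creep '[[0,0,0,-0.4,0],[0,0,0,-0.8,0],[0,0,0,-1.2,0],[0,0,0,-1.5,0],[0,0,0,-1.5,0],[0,0,0,-1.5,0]]'
python3 - <<'E'
from h import *
s=st()
im=viewer.camera("side")[190:380,220:420,::-1];cv2.imwrite("pics/s5.png",cv2.resize(im,None,fx=3,fy=3,interpolation=cv2.INTER_CUBIC))
E
```

```text
time: 9.95
ee_pos: [599.2, -118.2, 187.0]
eef_rot: [[-0.981, -0.196, 0.002], [-0.196, 0.981, -0.001], [-0.002, -0.001, -1.0]]
ft_force: [-1.1, -0.5, 9.0]
grip_width: 0.4
time: 10.55
ee_pos: [598.0, -117.8, 230.4]
eef_rot: [[-0.981, -0.196, -0.001], [-0.196, 0.981, 0.0], [0.001, 0.001, -1.0]]
ft_force: [-0.2, 0.2, -0.2]
grip_width: 0.7
t 10.55 unit xyz 0.8 -57.6 230.4 F [-0.2  0.2 -0.2] g 0.7
```

View pics/s5.png

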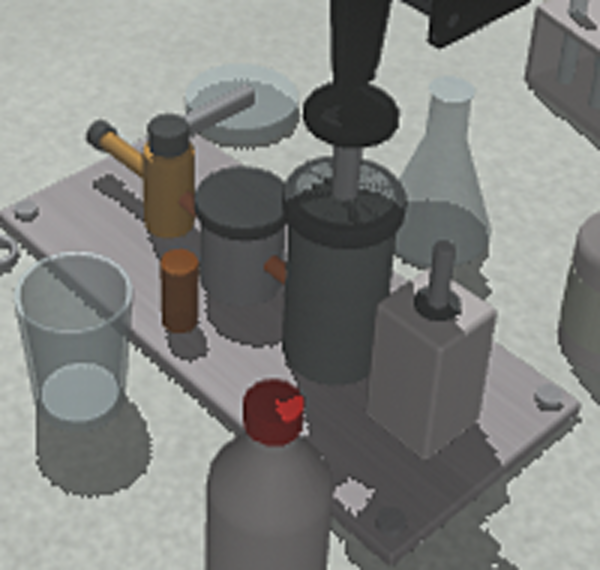

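The pin is well out, with its top at (443,243) in the crop. Two more full strokes do no harm; then I'll compare with the predicted height for fully out.

```bash
python3 -m creep '[[0,0,0,0.4,0],[0,0,0,0.8,0],[0,0,0,1.2,0],[0,0,0,1.45,0],[0,0,0,1.5,0],[0,0,0,1.5,0],[0,0,0,1.1,0],[0,0,0,0.7,0],[0,0,0,0.3,0],[0,0,0,0,0],[0,0,0,0,0],[0,0,0,0.4,0],[0,0,0,0.8,0],[0,0,0,1.2,0],[0,0,0,1.45,0],[0,0,0,1.5,0],[0,0,0,1.5,0]]'; python3 -m creep '[[0,0,0,-0.4,0],[0,0,0,-0.8,0],[0,0,0,-1.2,0],[0,0,0,-1.6,0],[0,0,0,-2.4,0],[0,0,0,-3.5,0],[0,0,0,-4.5,0],[0,0,0,-4.5,0],[0,0,0,-4.5,0],[0,0,0,-4.5,0],[0,0,0,-4.5,0]]'
python3 - <<'E'
from h import *
s=st()
print([((q-[220,190])*3).round(1) for q in proj("side",[C-ey*133+[0,0,z] for z in(112,135,140,145,150)]+[C-ey*58+[0,0,205]],1)])
im=viewer.camera("side")[190:380,220:420,::-1];cv2.imwrite("pics/s6.png",cv2.resize(im,None,fx=3,fy=3,interpolation=cv2.INTER_CUBIC))
E
```

```text
time: 12.3
ee_pos: [599.2, -118.2, 187.2]
eef_rot: [[-0.981, -0.196, 0.002], [-0.196, 0.981, -0.001], [-0.002, -0.001, -1.0]]
ft_force: [-1.1, 0.1, 10.9]
grip_width: 0.5
time: 13.4
ee_pos: [597.7, -117.8, 318.7]
eef_rot: [[-0.981, -0.196, -0.004], [-0.196, 0.981, 0.001], [0.003, 0.002, -1.0]]
ft_force: [-0.2, 0.1, -0.2]
grip_width: 0.4
t 13.4 unit xyz 0.4 -57.5 318.7 F [-0.2  0.1 -0.2] g 0.4
[array([438.2, 293.4]), array([442.5, 262.6]), array([443.4, 255.8]), array([444.4, 248.9]), array([445.3, 242. ]), array([353.3,  97.5])]
```

View pics/s6.png

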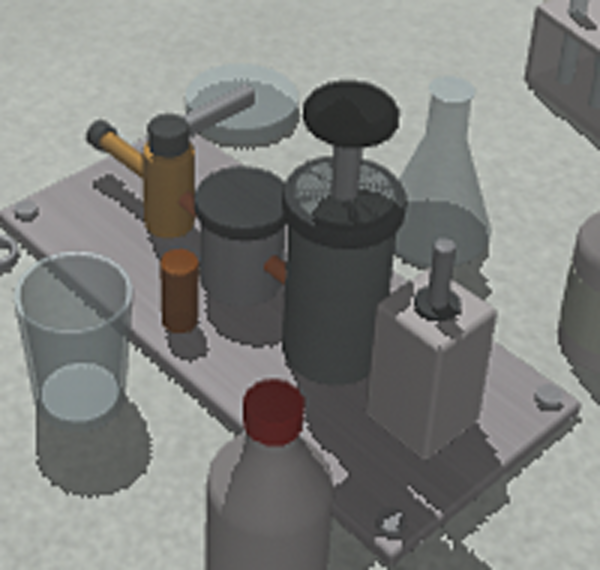

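The pin top is at (443,244), unchanged by two more strokes, and 150 mm height predicts (445,242), so it is fully out. The plunger is back up, the lever is square, and everything else in this crop stands as before.

```bash
python3 -c "
from workcell import arm
print(arm.sign_off())"
```

```text
the job is handed in; nothing more can be done
None
```

The job is handed in at 13.4 s of the 54 s allowed. Every check I made passed, though `sign_off` gives no verdict.

- **Vent:** I pushed the lever round to its stop with the closed fingertips. Resistance rose to about 12 N at the expected stop position, and the wrist view then showed the bar square across the outlet.
- **Pumping:** I gave five strokes at about 0.1 m/s. The first went about 28 mm down. The two later strokes I measured went about 32 mm.
- **Pin:** The side view puts its top within about 1 mm of the 150 mm fully-out height. It did not move during the last two strokes.
- **Plunger and bystanders:** The head looks back at its rest height. The beaker, vial, flask, dish and wash bottle show no movement in the last side view. I did not look at the whole wrench or the reagent bottle again at the end, but the arm's path stayed clear of both.
- **Arm:** It finished about 100 mm above the plunger, touching nothing.

One brief side force of about 4.5 N during the first stroke was the only odd reading.

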